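# Tighten the burr nut of a coffee grinder with the long socket key

## Robot

A 6-joint arm with a two-finger parallel gripper is mounted at the origin on a cart in front of the work surface, level with it; the furniture and walls round the work are solid. World frame = base frame: x ahead of the robot, y to its left, z up, the work surface at z = 0. Lengths are in mm, angles in rad, forces in N, time in s.
With the tool pointing down it reaches from about 300 to 775 mm from the base axis. Payload 14.6 kg.
Tool frame: the origin (TCP) lies at the centre of the arm's flange, where the gripper is bolted on; the fingertips stand 199 mm ahead of it and the grasp point (between the pads) lies 180 mm ahead of it; z points along the fingers, y is the line along which they close (so a half turn about z gives the same grasp; the last joint's range is limited). The gripper opens to 94 mm and grips with 3 to 60 N. Pads are 16 mm wide; open, the fingers measure 119 mm over their backs; the gripper's body (75 mm by 177 mm) begins 78 mm behind the grasp point.
Start: joints at [1.064, 0.3, 1.521, -0, 1.321, -0.067], TCP at [234.164, 497.653, 404.646] pointing down, gripper open.
Joint ranges: [-3.03, 3.03], [-0.79, 2.21], [0.23, 2.52], [-1.04, 4.18], [0, 3.07], [-2.55, 2.55]. Speed limits (rad/s): [2.22, 2.22, 2.57, 3.14, 3.14, 3.14].

## Interface

Orientations are given as [roll, pitch, yaw] about the fixed x, y, z axes, in that order (R = Rz(yaw) Ry(pitch) Rx(roll)).
In Python, from cell import manip, optics, workorder gives the robot as it stands.
- The arm moves only by the tool step_arm, never from a script. Its argument "increments" is a list that holds one entry, the list of rows, each a list of 7 numbers: the turn, a rotation vector about the tool's x, y, z as a fraction of full scale, then the shift along the tool's x, y, z as a fraction of full scale, then the closure, from -1 (fully open) to 1 (shut). In form: [[[wx, wy, wz, tx, ty, tz, fingers], ...]]. A call has 1 to 5 rows; each row shifts and turns the commanded pose from where the row before left it, along the tool's axes as they then stand; what a row does not reach is not made up. Full scale, the value 1, is 40 mm for a shift and 45 degrees for a turn. A row lasts 1/10 s, in which the tool goes at most 50 mm and 8.59 degrees, less where a joint would pass 70% of its speed; a pose out of reach is approached as far as the arm can. A call with a number of a shift or a turn outside -1 to 1 is refused whole. A call with a gripper value outside its range is refused whole. The fingers move at their own pace and stop on an object; "newtons" is the grip in N (left out, the last holds). Time passes only in rows, so rows that do not move let the fingers close. It gives the time, the measured TCP pose, the force, the opening and the grip force at its end, in the units of the state.
- manip.read_state(): the state, without advancing time (a new reading comes with each control period).
- optics.camera(name): name is "side" or "top"; returns a dict with "frame" (384x512x3 uint8, red, green, blue), "range_z" (384x512 float32, mm along the optical axis (not along the pixel's ray), 0 where there is no reading), "mtx" (3x3 intrinsics, pixels), "cam_to_world" (4x4, takes a point from camera to world coordinates). Camera axes: x right, y down, z forward; pixel columns grow to the right and rows downward; lengths in mm; the calibration is good to about 2 mm. A picture is of the moment at which its call begins.
- workorder.sign_off(): hands the job in; it is judged then, once.
The state is a dict: "clock": time; "joints": joint angles; "qd": joint speeds; "effort": joint torques, N m; "eef_pos": TCP position; "eef_rot": TCP orientation; "wrist_force": force on the tool from outside, world axes, zero at the start; "moment": the same for the moment, N m; "finger_gap": finger opening in mm; "finger_force": force on a finger pad.
Only numpy, scipy, OpenCV 4.12 (cv2) and the standard library are available. Lean on these libraries where they do the work, as an engineer would, in place of code of your own. Each camera call takes 0.05 s, during which the arm holds its last target. There are 200 camera calls.

## Task

The bean hopper is off the coffee grinder. Take the red-handled socket key, put it down the bean throat and feel for the flats until it drops fully home over the square nut at the bottom, without ever leaning hard on the nut; then turn it clockwise until the nut goes stiff and about 20 degrees beyond that, not more than 30. Draw the key out and stand it upright on the worktop clear of the grinder again, leaving the hopper, mug and spoon where they are.

Things in the scene. Friction and masses are not known exactly. Their poses are not given: they have to be found in the camera images.
- grinder: Dark grey burr grinder with an aluminium collar, bean hopper off; it does not move. Round head, 120 mm diameter, 150 mm high, with a grounds drawer in its foot that stands out 75 mm in front of the throat's axis; behind it a motor housing 106 mm wide, 147 mm high, to 155 mm back from that axis. Origin: on the worktop under the throat's axis; z up, -x its front.
- throat (a point): Centre of the bean throat's mouth on top of the grinder, 150 mm above the worktop. The throat goes straight down: a funnel from 88 mm diameter at the mouth to 49 mm at 22 mm depth, then a plain bore of 49 mm. Axes as the grinder's.
- seat (a point): Bottom of the bore, 101 mm under the mouth: top of a washer on which a square brass nut sits on the bore's axis. Nut: 26 mm across flats, 12 mm high, on it a 3 mm high cone (26 to 21 mm) and a 12 mm stud, 6 mm high. It keeps its height as it turns. How its flats lie differs each time and is not measured. Axes as the grinder's.
- washer (a joint): How far the nut has been turned clockwise (from above) past the point where it met the spring washer and went stiff, rad; 0 until then. Before, the nut turns with 0.2 N m, for 0.3 to 1.25 rad (differs each time); after it, with 0.6 N m plus 0.6 N m per rad. Turned slowly, the jump is plain in the moment about the vertical. It stays where it is left.
- key: Socket key, 170 mm long, 0.2 to 0.3 kg, standing on its open end. Steel socket with a square hole, 29 mm across flats, 26 mm deep, 47 mm outside; two of its flats are square to the key's x axis, two to its y axis. Then a 16 mm rod and a red flat grip. Origin: centre of the open lower end; z up the key. The origin is 12 mm above the seat when it rests on the nut's corners, 0 when fully home.
- grip (a point): Point in the red grip of the key, on its axis, 148 mm above the open end. The grip is 16 mm thick (key's y), 46 mm wide (key's x) and reaches from 120 to 170 mm above the open end. Axes as the key's.
- hopper: Bystander: the clear bean hopper, 126 mm diameter, 112 mm high, stood upside down on its black lid. Origin: centre of its underside.
- mug: Bystander: white mug with a leaf pattern, 92 x 123 x 95 mm with its handle. Origin: middle of its underside.
- spoon: Bystander: steel spoon lying near the front edge of the worktop, 188 x 38 x 15 mm. Origin: under its middle; x along its length.

How it is judged (in metres and radians):
On the way, in this order (a step that is already met when the one before it is completed fails the run):
1. the key is fully home over the nut at the bottom of the throat (z of key in the frame of throat below -0.0965 m and horizontal distance between key and throat below 0.006 m), for 0.2 s.
2. with the key still home, the nut is turned at least 0.15 rad past the point where it went stiff (value of joint washer above 0.15 rad and z of key in the frame of throat below -0.0945 m), for 0.2 s.
At the end, for the whole second after the job is handed in: The nut is 0.15 to 0.6 rad past the point where it went stiff; the key stands upright (within 0.1 rad) on the worktop on its open end, at rest, off the grinder and more than 100 mm from the throat's axis (value of joint washer between 0.15 and 0.6 rad and angle between key's own z axis and vertical below 0.1 rad and height (world z) of key between -0.006 and 0.006 m and horizontal distance between key and throat above 0.1 m and contact force between key and grinder below 0.1 N and linear speed of key below 0.02 m/s); the robot touches nothing.
It fails at once if the nut is overtightened: more than 0.6 rad past the point where it went stiff (value of joint washer above 0.6 rad).
It fails at once if the key is pressed on the nut's corners or on the grinder with more than 80 N (contact forces added up) while it is not home on the nut (contact force between key and grinder above 80 N and z of key in the frame of throat above -0.095 m).
It fails at once if the key bears on the nut and the grinder with more than 130 N (contact forces added up, turning included) (contact force between key and grinder above 130 N).
It fails at once if the hopper, the mug or the spoon is shifted more than 20 mm (distance of any of hopper, mug, spoon from where it was at the start of the episode above 0.02 m).
It also fails if it takes over 72 s, if anything falls off the work surface, if the arm or the gripper's body presses on something with over 40 N, if the wrist force passes 120 N, or if a joint passes its speed limit or range.

## Working session

There is one attempt and no reset: what is moved stays moved. The work goes in short steps, Python scripts to look and compute and a tool call to move; the robot and the scene stay as the last step left them, time stands still between calls to the robot, and variables do not carry over. Pictures are saved under pics/ and viewed, at most 10 in all, crops included, and the job is handed in when it is done.

Besides the shell and the picture viewer there is one more tool, called as name(argument=value, ...) on one line, values as JSON. step_arm: Moves the arm, as the interface text tells. Its arguments: {"type":"object","properties":{"increments":{"type":"array","items":{"type":"array","items":{"type":"array","items":{"type":"number"}}}},"newtons":{"type":"number"}},"required":["increments"]}

```bash
mkdir -p pics
cat > h.py <<'E'
import numpy as np, cv2
from cell import manip, optics, workorder
def cam(n,save=None):
    c=optics.camera(n)
    if save: cv2.imwrite('pics/'+save,c['frame'][:,:,::-1])
    d=c['range_z']; v,u=np.mgrid[:384,:512]; K=c['mtx']
    P=np.stack([(u-K[0,2])/K[0,0]*d,(v-K[1,2])/K[1,1]*d,d],-1)
    T=c['cam_to_world']; W=P@T[:3,:3].T+T[:3,3]; W[d==0]=np.nan
    c['W']=W; return c
def red(c):
    f=c['frame'].astype(int); return (f[:,:,0]>110)&(f[:,:,0]>2*f[:,:,1])&(f[:,:,0]>2*f[:,:,2])
E
python3 - <<'E'
from h import *
for n in('top','side'):
    c=cam(n,n+'0.png'); m=red(c); W=c['W'][m]; print(n,m.sum(),c['cam_to_world'].round(2).tolist(),c['mtx'].tolist())
    if m.sum(): print(np.nanmin(W,0),np.nanmax(W,0),np.nanmedian(W,0))
print(manip.read_state())
E
cd pics; python3 -c "
import cv2,numpy as np;cv2.imwrite('both.png',cv2.resize(np.vstack([cv2.imread('top0.png'),cv2.imread('side0.png')]),(400,600)))"
```

```text
top 491 [[-0.0, -0.99, 0.16, 288.36], [-1.0, 0.0, 0.0, 265.7], [-0.0, -0.16, -0.99, 1465.27], [0.0, 0.0, 0.0, 1.0]] [[473.9146265861532, 0.0, 258.1928837531834], [0.0, 473.9146265861532, 190.18703203029776], [0.0, 0.0, 1.0]]
[380.41678092 141.15915992  -5.48295942] [934.37310342 478.170145   263.43436366] [852.01989964 290.54827074  98.98898272]
side 114 [[1.0, -0.0, 0.03, 461.27], [-0.02, -0.56, 0.83, -740.38], [0.02, -0.83, -0.56, 787.36], [0.0, 0.0, 0.0, 1.0]] [[417.73073891412315, 0.0, 255.42805262748587], [0.0, 417.73073891412315, 194.68071014086442], [0.0, 0.0, 1.0]]
[385.08611395 135.19875218   8.08661901] [801.300947   645.52113353 171.957073  ] [408.39630238 288.85766542 158.96090888]
{'clock': 0.1, 'joints': array([ 1.06439192e+00,  3.00426370e-01,  1.52151203e+00,  1.16703028e-05,
        1.32068849e+00, -6.65973724e-02]), 'qd': array([-0.00176872, -0.00203156, -0.0008954 ,  0.00047743, -0.0013626 ,
       -0.00100617]), 'effort': array([ 3.91953508e-04, -5.32646728e+01, -3.53281224e+01,  7.08750193e-02,
        2.35506683e-02, -4.62723790e-05]), 'eef_pos': array([234.15929644, 497.63669007, 404.13996515]), 'eef_rot': array([-3.14056147e+00, -8.01054336e-05,  2.70178268e+00]), 'wrist_force': array([1.27930533, 0.70631933, 0.5818719 ]), 'moment': array([-0.03547533,  0.0247436 , -0.00752594]), 'finger_force': 0.0, 'finger_gap': 94.17789406153106}
```

View pics/top0.png

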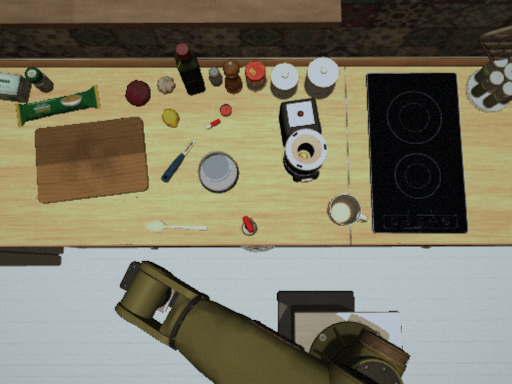

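View pics/side0.png

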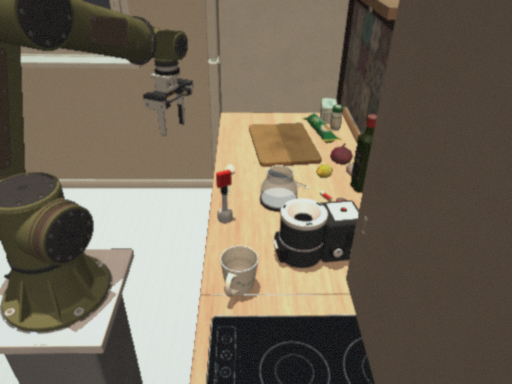

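Top view: key grip at about (248,223), grinder throat at (305,150), hopper (218,172), mug (342,210) and spoon (178,227). Side view: grip at (223,180), throat at (303,212).

```bash
python3 - <<'E'
from h import *
for n,(a,b) in {'top':((205,240),(236,262)),'side':((160,200),(205,240))}.items():
    c=cam(n); W=c['W']; m=red(c); k=np.zeros_like(m); k[a[0]:a[1],b[0]:b[1]]=1; m&=k
    P=W[m]; P=P[P[:,2]>100]; t=P[P[:,2]>163]
    print(n,len(P),len(t),P.min(0).round(),P.max(0).round(),'top mean',t.mean(0).round(1))
    if n=='top':
        # cast pixels onto z=170
        vs,us=np.nonzero(m); K=c['mtx'];T=c['cam_to_world']
        print('rect red px',cv2.minAreaRect(np.c_[us,vs].astype(np.float32)), 't rect',cv2.minAreaRect(t[:,:2].astype(np.float32)))
    q=t[:,:2]-t[:,:2].mean(0); u,s,v=np.linalg.svd(q,full_matrices=False); print('axis',v[0],s/np.sqrt(len(t)), 'yaw',np.arctan2(v[0][1],v[0][0]))
    # socket
    if n=='top':
        d=W[205:245,230:270].reshape(-1,3); d=d[(d[:,2]>15)&(d[:,2]<50)]; print('socket pts',len(d),d.mean(0) if len(d) else 0)
    # grinder collar
    G=W.reshape(-1,3); g=G[(abs(G[:,0]-545)<130)&(abs(G[:,1]-160)<110)]
    h,e=np.histogram(g[:,2],bins=np.arange(0,180,10)); print(h)
    r=(abs(W[:,:,2]-150)<4)&(abs(W[:,:,0]-545)<130)&(abs(W[:,:,1]-160)<110)
    R=W[r]; print('rim',len(R),R.min(0),R.max(0)); cv2.imwrite(f'pics/rim_{n}.png',(r*255).astype(np.uint8))
    for zl,zh in((142,153),(147,153)):
        R=G[(G[:,2]>zl)&(G[:,2]<zh)&(abs(G[:,0]-545)<130)&(abs(G[:,1]-160)<110)]
        ct,rd=cv2.minEnclosingCircle(R[R[:,0]<560][:,:2].astype(np.float32)); print(ct,rd)
E
python3 - <<'E'
from h import *
a=cv2.imread('pics/top0.png')[85:245,200:370]; b=cv2.imread('pics/rim_top.png')[85:245,200:370]
cv2.imwrite('pics/z.png',np.hstack([cv2.resize(a,None,fx=2.3,fy=2.3,interpolation=2),cv2.resize(b,None,fx=2.3,fy=2.3)]))
E
```

```text
top 86 86 [381. 281. 163.] [423. 308. 176.] top mean [401.6 294.7 169.5]
rect red px ((247.7547607421875, 223.13372802734375), (16.121356964111328, 5.347182273864746), 61.38954162597656) t rect ((402.0806884765625, 294.93377685546875), (43.437129974365234, 14.623968124389648), 28.689836502075195)
axis [-0.88849139 -0.45889328] [12.61027967  4.2199507 ] yaw -2.6648434719213165
socket pts 105 [396.721216   294.29276573  30.63606812]
[2347   19   21   24   67  108  146   61   44   65   44   52   83  243
  585  412    0]
rim 705 [553.33183099  68.89271091 146.00704924] [674.7242503  189.05954868 153.97658655]
(559.4599609375, 127.69476318359375) 25.550142288208008
(559.4599609375, 127.69476318359375) 25.550142288208008
side 87 49 [385. 277. 126.] [423. 301. 173.] top mean [403.8 288.9 167.8]
axis [-0.89502926 -0.44600743] [11.8782885   2.86269688] yaw -2.67929312257262
[1351  120  135  136  171  220  215  182  191  184  183  203  218  303
  518  310    0]
rim 617 [557.46064746  64.08823764 146.02300892] [674.60448545 187.05830607 153.9023014 ]
(559.591064453125, 127.17495727539062) 18.96709632873535
(559.591064453125, 127.17495727539062) 18.96709632873535
```

View pics/z.png

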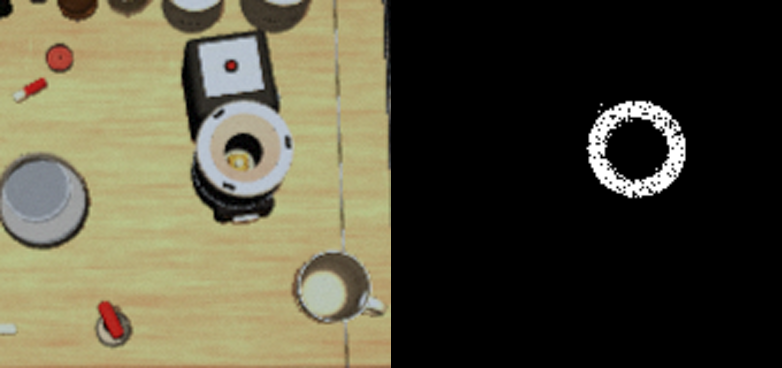

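The zoomed view shows the collar ring centred at roughly (304,149) in the full image, with a brass nut below. The rim gives a throat centre of about (614,128). The key is at about (402.5,293) with yaw about 0.47 rad. Moving over the key now.

step_arm(increments=[[[0,0,0,-0.75,-0.355,0,-1],[0,0,0,-0.75,-0.355,0,-1],[0,0,0,-0.75,-0.355,0,-1],[0,0,0,-0.75,-0.355,0,-1],[0,0,0,-0.75,-0.355,0,-1]]])

```text
clock: 0.7
eef_pos: [340.3, 368.4, 404.6]
eef_rot: [-3.142, -0.0, 2.702]
wrist_force: [1.4, 1.1, -0.3]
finger_gap: 93.8
finger_force: 0.0
```

step_arm(increments=[[[0,0,0,-0.75,-0.355,0,-1],[0,0,0,-0.75,-0.355,0,-1],[0,0,0,-0.75,-0.355,0,-1],[0,0,-0.167,0,0,0,-1],[0,0,-0.167,0,0,0,-1]]])

```text
clock: 1.2
eef_pos: [403.5, 291.9, 404.5]
eef_rot: [-3.141, -0.0, 2.967]
wrist_force: [0.9, 0.9, -0.1]
finger_gap: 94.2
finger_force: 0.0
```

step_arm(increments=[[[0,0,-0.167,0,0,0,-1],[0,0,-0.167,0,0,0,-1],[0,0,-0.167,0,0,0,-1],[0,0,-0.167,0,0,0,-1],[0,0,-0.167,0,0,0,-1]]])

```text
clock: 1.7
eef_pos: [403.0, 292.7, 404.5]
eef_rot: [-3.142, -0.0, -2.658]
wrist_force: [0.6, -0.8, 0.5]
finger_gap: 93.8
finger_force: 0.0
```

```bash
cat >> h.py <<'E'
def to(xyz,yaw_deg=None):
    s=manip.read_state(); p=s['eef_pos']; y=s['eef_rot'][2]
    d=np.array(xyz)-p; tx=np.array([np.cos(y),np.sin(y)]); ty=np.array([np.sin(y),-np.cos(y)])
    print('pos',p.round(1),'rot',s['eef_rot'].round(4),'yaw',np.degrees(y).round(2),'F',s['wrist_force'].round(1),'M',s['moment'].round(2),'gap',round(s['finger_gap'],1),'j6',s['joints'][5].round(2))
    print('tool shift frac',(np.array([d[:2]@tx,d[:2]@ty,-d[2]])/40).round(3), 'turn', None if yaw_deg is None else round(-((yaw_deg-np.degrees(y)+180)%360-180)/45,3))
E
python3 - <<'E'
from h import *
to((402.5,293,328),207.3)
def fit(Q):
    for i in range(5):
        A=np.c_[2*Q[:,:2],np.ones(len(Q))]; s=np.linalg.lstsq(A,(Q[:,:2]**2).sum(1),rcond=None)[0]; c=s[:2]
    return c,np.sqrt(s[2]+c@c)
for n in('top','side'):
    c=cam(n); W=c['W']; m=((abs(W[:,:,2]-150)<4)&(np.hypot(W[:,:,0]-614,W[:,:,1]-127)<68)).astype(np.uint8)
    m=cv2.morphologyEx(m,cv2.MORPH_CLOSE,np.ones((3,3)))
    C,H=cv2.findContours(m,cv2.RETR_CCOMP,cv2.CHAIN_APPROX_NONE); K=c['mtx'];T=c['cam_to_world']
    for q,h in zip(C,H[0]):
        if len(q)<30: continue
        e=cv2.fitEllipse(q); u,v=e[0]; r=T[:3,:3]@[(u-K[0,2])/K[0,0],(v-K[1,2])/K[1,1],1]; o=T[:3,3]
        print(n,'inner' if h[3]>=0 else 'outer',np.round(e[0],1),np.round(e[1],1),(o+r*(150-o[2])/r[2]).round(1))
    M=W[(abs(W[:,:,2]-147)<6)&(W[:,:,0]>690)&(W[:,:,0]<790)&(abs(W[:,:,1]-150)<90)]; print('housing',len(M),M[:,:2].mean(0) if len(M) else 0)
E
```

```text
pos [403.  292.7 404.5] rot [-3.1416e+00 -2.0000e-04 -2.6579e+00] yaw -152.29 F [ 0.6 -0.8  0.5] M [ 0.1  -0.02  0.05] gap 93.8 j6 -1.5
tool shift frac [0.006 0.013 1.914] turn 0.009
top outer [306.4 149.3] [40.8 41.6] [614.  128.2 150. ]
top inner [306.2 149.7] [27.3 28.1] [612.7 128.8 150. ]
housing 450 [724.40722945 142.940363  ]
side outer [303.8 212.4] [27.8 46.7] [616.6 121.6 150. ]
side inner [303.6 212.4] [18.5 31.9] [616.1 121.5 150. ]
housing 377 [722.94531501 138.61129481]
```

step_arm(increments=[[[0,0,0,0,0,0.6,-1],[0,0,0,0,0,0.6,-1],[0,0,0,0,0,0.5,-1],[0,0,0,0,0,0.2,-1],[0,0,0,0,0,0,-1]]])

```text
clock: 2.3
eef_pos: [402.9, 292.7, 328.0]
eef_rot: [-3.141, -0.002, -2.666]
wrist_force: [-0.7, 0.3, -0.4]
finger_gap: 94.3
finger_force: 0.0
```

step_arm(increments=[[[0,0,0,0,0,0,1],[0,0,0,0,0,0,1],[0,0,0,0,0,0,1],[0,0,0,0,0,0,1],[0,0,0,0,0,0,1]]], newtons=60)

```text
clock: 2.8
eef_pos: [403.0, 292.7, 328.9]
eef_rot: [3.142, 0.0, -2.663]
wrist_force: [0.4, 0.3, -0.2]
finger_gap: 57.1
finger_force: 0.0
```

step_arm(increments=[[[0,0,0,0,0,0,1],[0,0,0,0,0,0,1],[0,0,0,0,0,0,1],[0,0,0,0,0,0,1],[0,0,0,0,0,0,1]]])

```text
clock: 3.3
eef_pos: [403.0, 292.7, 328.6]
eef_rot: [3.142, -0.0, -2.663]
wrist_force: [-0.1, -1.0, -0.6]
finger_gap: 17.3
finger_force: 0.2
```

step_arm(increments=[[[0,0,0,0,0,0,1],[0,0,0,0,0,0,1],[0,0,0,0,0,0,1]]])

```text
clock: 3.6
eef_pos: [402.9, 292.7, 328.5]
eef_rot: [-3.142, -0.0, -2.663]
wrist_force: [-0.3, -0.4, -3.3]
finger_gap: 15.5
finger_force: 60.0
```

step_arm(increments=[[[0,0,0,0,0,-0.4,1],[0,0,0,0,0,-0.9,1],[0,0,0,0,0,-0.9,1],[0,0,0,0,0,-0.9,1],[0,0,0,0,0,-0.9,1]]])

```text
clock: 4.1
eef_pos: [402.7, 292.5, 490.1]
eef_rot: [-3.142, -0.0, -2.663]
wrist_force: [0.5, 0.3, -2.2]
finger_gap: 15.4
finger_force: 60.0
```

step_arm(increments=[[[0,0,0,0,0,-0.25,1],[0,0,0,0,0,0,1]]])

```text
clock: 4.3
eef_pos: [402.9, 292.6, 499.0]
eef_rot: [3.141, 0.002, -2.663]
wrist_force: [-0.2, -0.2, -3.6]
finger_gap: 15.6
finger_force: 60.0
```

Run:
```python
from h import *
to((614,127,500))
for n in('top','side'):
    c=cam(n,n+'1.png'); W=c['W']
    m=np.hypot(W[:,:,0]-403,W[:,:,1]-293)<45
    z=W[:,:,2]; 
    s=W[m&(z>160)&(z<205)]; print(n,'socket',len(s),s.mean(0).round(1) if len(s) else 0, s.min(0).round() if len(s) else 0,s.max(0).round() if len(s) else 0)
    r=W[red(c)&m&(z>270)]; print('red',len(r),r.mean(0).round(1) if len(r) else 0,r.min(0).round(),r.max(0).round())
a=cv2.imread('pics/side1.png')[80:280,150:400]
cv2.imwrite('pics/s1.png',cv2.resize(a,None,fx=3,fy=3))
```

```text
pos [402.9 292.6 499. ] rot [ 3.1415e+00  1.6000e-03 -2.6633e+00] yaw -152.6 F [-0.2 -0.2 -3.6] M [ 0.11  0.04 -0.04] gap 15.6 j6 -1.49
tool shift frac [-2.779 -6.105 -0.024] turn None
top socket 25 [385.6 282.4 194.2] [380. 272. 176.] [395. 297. 205.]Traceback (most recent call last):
  File "<stdin>", line 8, in <module>
    return umr_minimum(a, axis, None, out, keepdims, initial, where)
ValueError: zero-size array to reduction operation minimum which has no identity
```

step_arm(increments=[[[0,0,0,-0.347,-0.763,0,1],[0,0,0,-0.347,-0.763,0,1],[0,0,0,-0.347,-0.763,0,1],[0,0,0,-0.347,-0.763,0,1],[0,0,0,-0.347,-0.763,0,1]]])

```text
clock: 4.85
eef_pos: [536.1, 188.2, 495.9]
eef_rot: [3.141, -0.004, -2.663]
wrist_force: [-0.2, 0.5, -2.4]
finger_gap: 15.9
finger_force: 60.0
```

step_arm(increments=[[[0,0,0,-0.347,-0.763,0,1],[0,0,0,-0.347,-0.763,0,1],[0,0,0,-0.347,-0.763,0,1],[0,0,0,0,0,0,1]]])

```text
clock: 5.25
eef_pos: [616.5, 124.6, 494.5]
eef_rot: [3.14, -0.005, -2.666]
wrist_force: [-0.9, 0.4, -2.2]
finger_gap: 15.8
finger_force: 60.0
```

Run:
```python
from h import *
to((614,127,500))
for n in('top','side'):
    c=cam(n,n+'2.png'); W=c['W']
    m=np.hypot(W[:,:,0]-614,W[:,:,1]-127)<45
    z=W[:,:,2]; 
    for nm,k in (('socket',m&(z>163)&(z<212)),('red',red(c)&m&(z>270)),('rod',m&(z>215)&(z<285))):
        s=W[k]; print(n,nm,len(s)); 
        if len(s): print(s.mean(0).round(1),s.min(0).round(),s.max(0).round())
a=cv2.imread('pics/side2.png')[80:280,180:430]
cv2.imwrite('pics/s2.png',cv2.resize(a,None,fx=3,fy=3))
```

```text
pos [616.5 124.6 494.5] rot [ 3.1405 -0.0049 -2.6663] yaw -152.77 F [-0.9  0.4 -2.2] M [0.04 0.05 0.04] gap 15.8 j6 -1.9
tool shift frac [ 0.027  0.082 -0.137] turn None
top socket 69
[603.5 137.4 191.5] [591. 127. 169.] [632. 147. 205.]
top red 0
top rod 0
side socket 309
[613.1 111.9 189.6] [592.  99. 166.] [639. 140. 211.]
side red 78
[603.3 112.4 321.2] [597. 107. 291.] [612. 127. 338.]
side rod 176
[614.7 118.3 253.7] [605. 111. 216.] [627. 128. 285.]
```

View pics/s2.png

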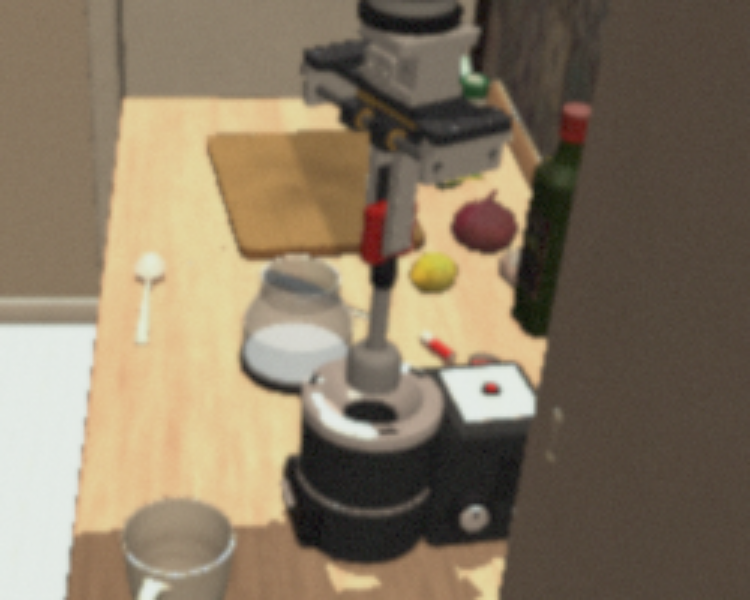

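The side picture shows the socket hanging over the throat. In the same view its axis and the throat axis agree within about 2 mm, so I'm descending guarded.

step_arm(increments=[[[0,0,0,0,0,0.3,1],[0,0,0,0,0,0.3,1],[0,0,0,0,0,0.15,1],[0,0,0,0,0,0,1]]])

```text
clock: 5.75
eef_pos: [613.7, 127.4, 467.2]
eef_rot: [3.141, -0.002, -2.663]
wrist_force: [-0.0, 0.0, -2.1]
finger_gap: 15.3
finger_force: 60.0
```

step_arm(increments=[[[0,0,0,0,0,0.03,1],[0,0,0,0,0,0.03,1],[0,0,0,0,0,0.03,1],[0,0,0,0,0,0,1]]])

```text
clock: 6.15
eef_pos: [613.9, 127.1, 465.0]
eef_rot: [-3.142, 0.0, -2.663]
wrist_force: [0.1, -0.1, -2.3]
finger_gap: 15.5
finger_force: 60.0
```

step_arm(increments=[[[0,0,0,0,0,0.03,1],[0,0,0,0,0,0.03,1],[0,0,0,0,0,0,1]]])

```text
clock: 6.45
eef_pos: [613.9, 127.0, 462.4]
eef_rot: [3.142, -0.0, -2.663]
wrist_force: [0.1, 0.1, -2.0]
finger_gap: 15.3
finger_force: 60.0
```

```bash
python3 -c "
from h import *
to((616.5,124.6,455))"
```

```text
pos [613.9 127.  462.4] rot [ 3.1415e+00 -3.0000e-04 -2.6633e+00] yaw -152.6 F [ 0.1  0.1 -2. ] M [ 0.07 -0.02 -0.02] gap 15.3 j6 -1.9
tool shift frac [-0.029 -0.083  0.186] turn None
```

Run:
```python
from h import *
c=cam('side','side3.png'); W=c['W']; z=W[:,:,2]
m=np.hypot(W[:,:,0]-614,W[:,:,1]-125)<40
for a,b in((180,200),(200,220),(220,240)):
    k=m&(z>a)&(z<b)&(np.hypot(W[:,:,0]-614,W[:,:,1]-125)<22); s=W[k]; vs,us=np.nonzero(k)
    A=np.c_[2*s[:,:2],np.ones(len(s))]
    print(len(s),s.mean(0).round(1),'x mid',(s[:,0].min()+s[:,0].max())/2,'front y',np.percentile(s[:,1],5).round(1),'cols',us.min(),us.max(),us.mean().round(1),'rows',vs.min(),vs.max())
print(c['cam_to_world'][:3,:3].round(3))
a=c['frame'][140:280,240:370,::-1]; cv2.imwrite('pics/s3.png',cv2.resize(a,None,fx=4,fy=4))
a=cam('top')['frame'][115:200,260:360,::-1]; cv2.imwrite('pics/t3.png',cv2.resize(a,None,fx=5,fy=5))
```

```text
38 [614.7 120.3 189.7] x mid 614.8905281060356 front y 116.6 cols 301 307 304.4 rows 196 203
45 [614.5 120.6 209.5] x mid 615.4555183765776 front y 116.6 cols 302 308 304.9 rows 190 197
45 [614.2 118.5 231.4] x mid 615.0519127668006 front y 114.0 cols 302 310 305.6 rows 183 190
[[ 1.    -0.     0.029]
 [-0.024 -0.56   0.828]
 [ 0.016 -0.829 -0.56 ]]
```

View pics/s3.png

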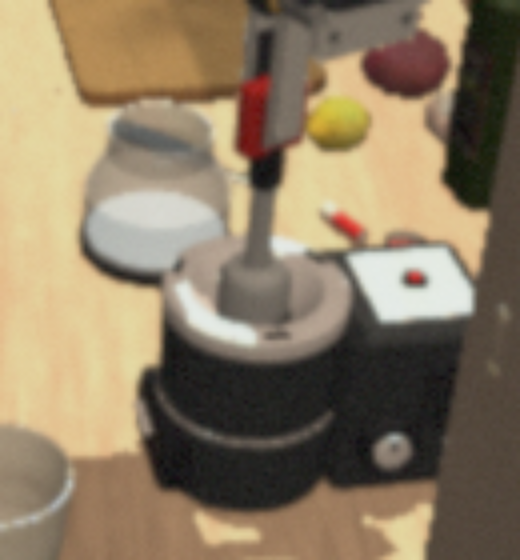

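The picture shows the socket inside the funnel. In the side view's frame it sits about 2 mm off centre (-x, +y), so I'll correct that and continue.

step_arm(increments=[[[0,0,0,-0.015,-0.056,0,1],[0,0,0,0,0,0.05,1],[0,0,0,0,0,0.05,1],[0,0,0,0,0,0,1]]])

```text
clock: 6.95
eef_pos: [615.5, 125.3, 458.2]
eef_rot: [3.141, -0.001, -2.663]
wrist_force: [-0.6, -0.5, -2.1]
finger_gap: 15.6
finger_force: 60.0
```

step_arm(increments=[[[0,0,0,0,0,0.03,1],[0,0,0,0,0,0.03,1],[0,0,0,0,0,0,1]]])

```text
clock: 7.25
eef_pos: [615.4, 125.4, 456.5]
eef_rot: [3.142, 0.001, -2.663]
wrist_force: [-0.2, 1.4, -0.3]
finger_gap: 15.9
finger_force: 60.0
```

step_arm(increments=[[[0,0,0,0,0,0.03,1],[0,0,0,0,0,0.03,1],[0,0,0,0,0,0,1]]])

```text
clock: 7.55
eef_pos: [615.5, 125.6, 453.6]
eef_rot: [3.141, 0.001, -2.663]
wrist_force: [1.7, 4.6, -2.0]
finger_gap: 15.9
finger_force: 60.0
```

```bash
python3 -c "
from h import *
to((615.5,125,455))"
```

```text
pos [615.5 125.6 453.6] rot [ 3.1409e+00  6.0000e-04 -2.6630e+00] yaw -152.58 F [ 1.7  4.6 -2. ] M [ 1.39 -0.51 -0.01] gap 15.9 j6 -1.91
tool shift frac [ 0.007 -0.013 -0.036] turn None
```

step_arm(increments=[[[0,0,0,-0.016,0.018,0,1],[0,0,0,0,0,0.05,1],[0,0,0,0,0,0.05,1],[0,0,0,0,0,0.05,1],[0,0,0,0,0,0,1]]])

```text
clock: 8.05
eef_pos: [615.8, 126.3, 447.3]
eef_rot: [3.141, -0.0, -2.663]
wrist_force: [1.5, 4.2, -3.4]
finger_gap: 15.6
finger_force: 60.0
```

```bash
python3 -c "
from h import *
to((615.5,125,455))"
```

```text
pos [615.8 126.3 447.3] rot [ 3.1412e+00 -5.0000e-04 -2.6632e+00] yaw -152.59 F [ 1.5  4.2 -3.4] M [ 1.06 -0.51 -0.01] gap 15.6 j6 -1.91
tool shift frac [ 0.021 -0.026 -0.192] turn None
```

step_arm(increments=[[[0,0,0,-0.018,0.022,0,1],[0,0,0,0,0,0.1,1],[0,0,0,0,0,0.1,1],[0,0,0,0,0,0.1,1],[0,0,0,0,0,0,1]]])

```text
clock: 8.55
eef_pos: [616.0, 127.3, 434.9]
eef_rot: [3.141, -0.001, -2.663]
wrist_force: [-0.0, 0.5, -2.9]
finger_gap: 16.0
finger_force: 60.0
```

```bash
python3 -c "
from h import *
to((615.5,125,455))"
```

```text
pos [616.  127.3 434.9] rot [ 3.1413e+00 -1.3000e-03 -2.6634e+00] yaw -152.6 F [-0.   0.5 -2.9] M [ 0.16  0.03 -0.  ] gap 16.0 j6 -1.9
tool shift frac [ 0.037 -0.046 -0.501] turn None
```

Clean. Continuing to just above the nut (TCP z about 393).

step_arm(increments=[[[0,0,0,0,0,0.2,1],[0,0,0,0,0,0.2,1],[0,0,0,0,0,0.2,1],[0,0,0,0,0,0.2,1],[0,0,0,0,0,0,1]]])

```text
clock: 9.05
eef_pos: [616.0, 127.4, 402.2]
eef_rot: [3.141, -0.002, -2.663]
wrist_force: [-0.6, 0.4, -1.9]
finger_gap: 15.8
finger_force: 60.0
```

step_arm(increments=[[[0,0,0,0,0,0.1,1],[0,0,0,0,0,0.06,1],[0,0,0,0,0,0.03,1],[0,0,0,0,0,0,1]]])

```text
clock: 9.45
eef_pos: [616.0, 127.4, 396.2]
eef_rot: [-3.142, 0.0, -2.663]
wrist_force: [0.0, 0.2, -2.3]
finger_gap: 15.4
finger_force: 60.0
```

step_arm(increments=[[[0,0,0,0,0,0.025,1],[0,0,0,0,0,0,1]]])

```text
clock: 9.65
eef_pos: [616.0, 127.4, 395.3]
eef_rot: [-3.142, 0.0, -2.663]
wrist_force: [0.5, -0.9, -2.9]
finger_gap: 15.6
finger_force: 60.0
```

```bash
python3 -c "
from h import *
to((615.5,125,455))"
```

```text
pos [616.  127.4 395.3] rot [-3.1416e+00  1.0000e-04 -2.6633e+00] yaw -152.59 F [ 0.5 -0.9 -2.9] M [ 0.01 -0.    0.02] gap 15.6 j6 -1.9
tool shift frac [ 0.037 -0.047 -1.493] turn None
```

step_arm(increments=[[[0,0,0,0,0,0.05,1],[0,0,0,0,0,0.03,1],[0,0,0,0,0,0,1]]])

```text
clock: 9.95
eef_pos: [616.0, 127.4, 391.8]
eef_rot: [3.141, -0.0, -2.663]
wrist_force: [-0.6, 0.2, -2.2]
finger_gap: 15.6
finger_force: 60.0
```

step_arm(increments=[[[0,0,0,0,0,0.025,1],[0,0,0,0,0,0,1]]])

```text
clock: 10.15
eef_pos: [616.0, 127.4, 390.9]
eef_rot: [3.142, -0.0, -2.663]
wrist_force: [-0.2, -0.0, -2.4]
finger_gap: 16.0
finger_force: 60.0
```

step_arm(increments=[[[0,0,0,0,0,0.025,1],[0,0,0,0,0,0,1]]])

```text
clock: 10.35
eef_pos: [615.9, 127.4, 389.9]
eef_rot: [3.142, -0.0, -2.663]
wrist_force: [-0.0, -0.8, -2.3]
finger_gap: 15.1
finger_force: 60.0
```

step_arm(increments=[[[0,0,0,0,0,0.025,1],[0,0,0,0,0,0,1]]])

```text
clock: 10.55
eef_pos: [615.9, 127.4, 389.4]
eef_rot: [-3.141, 0.0, -2.663]
wrist_force: [-0.1, 0.2, 1.1]
finger_gap: 15.7
finger_force: 60.0
```

step_arm(increments=[[[0,0,0,0,0,0.02,1],[0,0,0,0,0,0,1],[0,0,0.08,0,0,0,1],[0,0,0,0,0,0,1]]])

```text
clock: 10.95
eef_pos: [615.9, 127.4, 389.2]
eef_rot: [-3.141, 0.001, -2.728]
wrist_force: [-0.2, 0.2, 6.4]
finger_gap: 15.5
finger_force: 60.0
```

step_arm(increments=[[[0,0,0.08,0,0,0.01,1],[0,0,0.08,0,0,0,1],[0,0,0,0,0,0,1]]])

```text
clock: 11.25
eef_pos: [615.9, 127.4, 389.0]
eef_rot: [-3.142, 0.001, -2.854]
wrist_force: [-1.9, 0.4, 7.4]
finger_gap: 15.5
finger_force: 60.0
```

```bash
python3 -c "
from h import *
to((615.5,125,455))"
```

```text
pos [615.9 127.4 389. ] rot [-3.1416e+00  1.4000e-03 -2.8540e+00] yaw -163.52 F [-1.9  0.4  7.4] M [ 0.17  0.78 -0.  ] gap 15.5 j6 -1.71
tool shift frac [ 0.027 -0.055 -1.65 ] turn None
```

step_arm(increments=[[[0,0,0.08,0,0,0,1],[0,0,0,0,0,0,1],[0,0,0.08,0,0,0,1],[0,0,0,0,0,0,1]]])

```text
clock: 11.65
eef_pos: [615.9, 127.4, 388.7]
eef_rot: [3.141, 0.001, -2.98]
wrist_force: [-1.6, -0.4, 4.8]
finger_gap: 15.8
finger_force: 60.0
```

step_arm(increments=[[[0,0,0.08,0,0,0,1],[0,0,0,0,0,0,1]]])

```text
clock: 11.85
eef_pos: [615.9, 127.5, 387.9]
eef_rot: [3.141, -0.0, -3.041]
wrist_force: [-0.9, 1.6, -1.4]
finger_gap: 15.4
finger_force: 60.0
```

step_arm(increments=[[[0,0,0.08,0,0,0,1],[0,0,0,0,0,0,1]]])

```text
clock: 12.05
eef_pos: [615.9, 127.5, 387.5]
eef_rot: [3.141, -0.001, -3.103]
wrist_force: [-1.4, 2.0, -2.8]
finger_gap: 15.5
finger_force: 60.0
```

step_arm(increments=[[[0,0,0.08,0,0,0,1],[0,0,0,0,0,0,1]]])

```text
clock: 12.25
eef_pos: [615.9, 127.6, 387.5]
eef_rot: [3.141, -0.001, 3.119]
wrist_force: [-1.1, 2.9, -1.5]
finger_gap: 15.8
finger_force: 60.0
```

```bash
python3 -c "
from h import *
to((615.5,125,455))"
```

```text
pos [615.9 127.6 387.5] rot [ 3.1410e+00 -8.0000e-04  3.1188e+00] yaw 178.69 F [-1.1  2.9 -1.5] M [1.04 0.37 0.05] gap 15.8 j6 -1.4
tool shift frac [ 0.008 -0.066 -1.688] turn None
```

step_arm(increments=[[[0,0,0,0.005,0.012,0.04,1],[0,0,0,0,0,0.04,1],[0,0,0,0,0,0,1]]])

```text
clock: 12.55
eef_pos: [615.8, 127.9, 384.4]
eef_rot: [3.141, -0.0, 3.119]
wrist_force: [0.4, 2.9, -3.4]
finger_gap: 15.7
finger_force: 60.0
```

step_arm(increments=[[[0,0,0,0,0,0.04,1],[0,0,0,0,0,0.04,1],[0,0,0,0,0,0,1]]])

```text
clock: 12.85
eef_pos: [615.8, 127.9, 381.2]
eef_rot: [3.141, -0.0, 3.118]
wrist_force: [1.2, 3.9, -2.4]
finger_gap: 15.8
finger_force: 60.0
```

```bash
python3 -c "
from h import *
to((615.5,125,377.5))"
```

```text
pos [615.8 127.9 381.2] rot [ 3.1414 -0.      3.1175] yaw 178.62 F [ 1.2  3.9 -2.4] M [ 1.2  -0.05  0.08] gap 15.8 j6 -1.4
tool shift frac [ 0.005 -0.073  0.093] turn None
```

It's going down freely. Seating the rest in small steps.

step_arm(increments=[[[0,0,0,-0.005,0.015,0.03,1],[0,0,0,0,0,0.03,1],[0,0,0,0,0,0,1]]])

```text
clock: 13.15
eef_pos: [616.0, 128.4, 378.7]
eef_rot: [-3.141, -0.0, 3.117]
wrist_force: [-0.8, 1.7, -3.2]
finger_gap: 15.9
finger_force: 60.0
```

step_arm(increments=[[[0,0,0,0,0,0.025,1],[0,0,0,0,0,0,1]]])

```text
clock: 13.35
eef_pos: [616.0, 128.4, 377.8]
eef_rot: [-3.141, -0.0, 3.117]
wrist_force: [-0.5, 1.5, -2.1]
finger_gap: 15.9
finger_force: 60.0
```

step_arm(increments=[[[0,0,0,0,0,0.02,1],[0,0,0,0,0,0,1]]])

```text
clock: 13.55
eef_pos: [616.0, 128.4, 377.4]
eef_rot: [-3.141, 0.0, 3.117]
wrist_force: [-0.9, 0.3, 1.5]
finger_gap: 15.8
finger_force: 60.0
```

```bash
python3 -c "
from h import *
to((615.5,125,377.5))"
```

```text
pos [616.  128.4 377.4] rot [-3.1414e+00  1.0000e-04  3.1173e+00] yaw 178.61 F [-0.9  0.3  1.5] M [0.29 0.49 0.07] gap 15.8 j6 -1.4
tool shift frac [ 0.01  -0.085 -0.001] turn None
```

step_arm(increments=[[[0,0,0.08,0,0,0,1],[0,0,0.08,0,0,0,1],[0,0,0.08,0,0,0,1],[0,0,0,0,0,0,1]]])

```text
clock: 13.95
eef_pos: [615.8, 128.7, 377.5]
eef_rot: [3.141, -0.001, 2.928]
wrist_force: [-4.2, 2.9, 2.1]
finger_gap: 15.7
finger_force: 60.0
```

```bash
python3 -c "
from h import *
to((615.5,125,377.5))"
```

```text
pos [615.8 128.7 377.5] rot [ 3.1410e+00 -5.0000e-04  2.9281e+00] yaw 167.77 F [-4.2  2.9  2.1] M [1.07 1.14 0.08] gap 15.7 j6 -1.21
tool shift frac [-0.012 -0.093 -0.001] turn None
```

step_arm(increments=[[[0,0,0.08,0.011,0.005,0,1],[0,0,0,0,0,0,1]]])

```text
clock: 14.15
eef_pos: [615.5, 128.9, 377.4]
eef_rot: [3.141, 0.0, 2.867]
wrist_force: [-2.3, 3.1, 2.1]
finger_gap: 15.4
finger_force: 60.0
```

```bash
python3 -c "
from h import *
to((615.5,125,377.5))"
```

```text
pos [615.5 128.9 377.4] rot [3.1412 0.     2.8667] yaw 164.25 F [-2.3  3.1  2.1] M [0.96 0.88 0.06] gap 15.4 j6 -1.15
tool shift frac [-0.026 -0.094 -0.001] turn None
```

step_arm(increments=[[[0,0,0.08,0,0,0,1],[0,0,0,0,0,0,1]]])

```text
clock: 14.35
eef_pos: [615.6, 128.9, 377.4]
eef_rot: [3.141, 0.0, 2.805]
wrist_force: [-2.9, 3.1, 2.7]
finger_gap: 16.1
finger_force: 60.0
```

```bash
python3 -c "
from h import *
to((615.5,125,377.5))"
```

```text
pos [615.6 128.9 377.4] rot [3.1411 0.     2.8047] yaw 160.7 F [-2.9  3.1  2.7] M [1.2  0.92 0.02] gap 16.1 j6 -1.09
tool shift frac [-0.031 -0.092 -0.001] turn None
```

step_arm(increments=[[[0,0,0.08,0,0,0,1],[0,0,0,0,0,0,1]]])

```text
clock: 14.55
eef_pos: [615.6, 128.9, 377.4]
eef_rot: [3.141, -0.0, 2.742]
wrist_force: [-2.9, 3.4, 2.7]
finger_gap: 15.5
finger_force: 60.0
```

```bash
python3 -c "
from h import *
to((615.5,125,377.5))"
```

```text
pos [615.6 128.9 377.4] rot [ 3.141  -0.      2.7424] yaw 157.13 F [-2.9  3.4  2.7] M [1.32 0.89 0.09] gap 15.5 j6 -1.02
tool shift frac [-0.036 -0.09  -0.002] turn None
```

step_arm(increments=[[[0,0,0.08,0,0,0,1]]])

```text
clock: 14.65
eef_pos: [615.6, 128.9, 377.5]
eef_rot: [3.141, 0.0, 2.681]
wrist_force: [-2.4, 5.3, 2.0]
finger_gap: 15.7
finger_force: 60.0
```

```bash
python3 -c "
from h import *
to((615.5,125,377.5))"
```

```text
pos [615.6 128.9 377.5] rot [3.141  0.     2.6815] yaw 153.64 F [-2.4  5.3  2. ] M [1.42 0.87 0.27] gap 15.7 j6 -0.96
tool shift frac [-0.041 -0.088 -0.001] turn None
```

step_arm(increments=[[[0,0,0.08,0,0,0,1]]])

```text
clock: 14.75
eef_pos: [615.6, 128.9, 377.4]
eef_rot: [3.141, -0.0, 2.617]
wrist_force: [-2.2, 4.4, 2.5]
finger_gap: 15.9
finger_force: 60.0
```

```bash
python3 -c "
from h import *
to((615.5,125,377.5))
c=cam('side','s4.png'); cv2.imwrite('pics/s4c.png',cv2.resize(c['frame'][140:280,240:370,::-1],None,fx=4,fy=4))"
```

```text
pos [615.6 128.9 377.4] rot [ 3.1409e+00 -1.0000e-04  2.6167e+00] yaw 149.93 F [-2.2  4.4  2.5] M [1.47 0.79 0.23] gap 15.9 j6 -0.9
tool shift frac [-0.047 -0.086 -0.002] turn None
```

View pics/s4c.png

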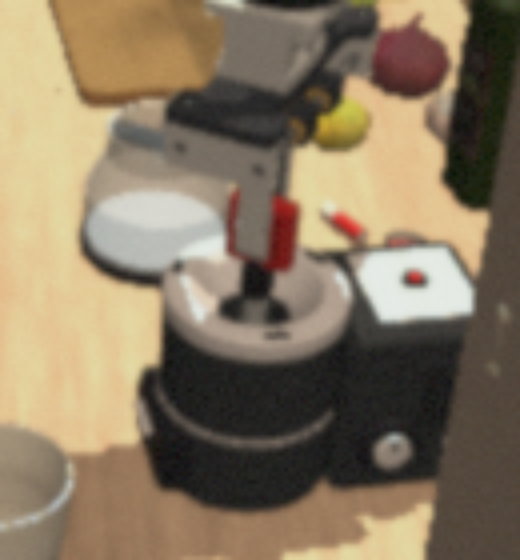

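The key is down deep in the throat, with the grip turned along with the gripper. Mz is now about 0.25 N m, so the nut is turning. Continuing in small steps.

step_arm(increments=[[[0,0,0.07,0,0,0,1]]])

```text
clock: 14.9
eef_pos: [615.6, 128.9, 377.5]
eef_rot: [3.141, 0.0, 2.563]
wrist_force: [-2.4, 4.8, 2.8]
finger_gap: 15.6
finger_force: 60.0
```

```bash
python3 -c "
from h import *
to((615.5,125,377.5))"
```

```text
pos [615.6 128.9 377.5] rot [3.1408 0.     2.5633] yaw 146.87 F [-2.4  4.8  2.8] M [1.49 0.78 0.23] gap 15.6 j6 -0.84
tool shift frac [-0.052 -0.084 -0.001] turn None
```

step_arm(increments=[[[0,0,0.07,0,0,0,1]]])

```text
clock: 15.0
eef_pos: [615.6, 129.0, 377.4]
eef_rot: [3.141, -0.0, 2.507]
wrist_force: [-2.2, 5.4, 2.9]
finger_gap: 15.8
finger_force: 60.0
```

```bash
python3 -c "
from h import *
to((615.5,125,377.5))"
```

```text
pos [615.6 129.  377.4] rot [ 3.1407e+00 -1.0000e-04  2.5070e+00] yaw 143.64 F [-2.2  5.4  2.9] M [1.5  0.7  0.28] gap 15.8 j6 -0.79
tool shift frac [-0.057 -0.082 -0.002] turn None
```

step_arm(increments=[[[0,0,0.07,0,0,0,1]]])

```text
clock: 15.1
eef_pos: [615.6, 129.0, 377.4]
eef_rot: [3.141, -0.0, 2.452]
wrist_force: [-1.6, 4.0, 3.0]
finger_gap: 15.5
finger_force: 60.0
```

```bash
python3 -c "
from h import *
to((615.5,125,377.5))"
```

```text
pos [615.6 129.  377.4] rot [ 3.1407e+00 -1.0000e-04  2.4520e+00] yaw 140.49 F [-1.6  4.   3. ] M [1.56 0.66 0.27] gap 15.5 j6 -0.73
tool shift frac [-0.061 -0.078 -0.002] turn None
```

step_arm(increments=[[[0,0,0.07,0,0,0,1]]])

```text
clock: 15.2
eef_pos: [615.6, 129.0, 377.4]
eef_rot: [3.141, -0.0, 2.397]
wrist_force: [-1.1, 5.7, 2.9]
finger_gap: 16.1
finger_force: 60.0
```

```bash
python3 -c "
from h import *
to((615.5,125,377.5))"
```

```text
pos [615.6 129.  377.4] rot [ 3.1406e+00 -1.0000e-04  2.3970e+00] yaw 137.34 F [-1.1  5.7  2.9] M [1.64 0.68 0.24] gap 16.1 j6 -0.68
tool shift frac [-0.066 -0.075 -0.002] turn None
```

step_arm(increments=[[[0,0,0.07,0.01,0.011,0,1]]])

```text
clock: 15.3
eef_pos: [615.6, 129.4, 377.4]
eef_rot: [3.141, 0.0, 2.342]
wrist_force: [-1.6, 3.2, 2.9]
finger_gap: 15.8
finger_force: 60.0
```

```bash
python3 -c "
from h import *
to((615.5,125,377.5))"
```

```text
pos [615.6 129.4 377.4] rot [3.1410e+00 1.0000e-04 2.3419e+00] yaw 134.18 F [-1.6  3.2  2.9] M [0.89 0.7  0.26] gap 15.8 j6 -0.62
tool shift frac [-0.077 -0.08  -0.002] turn None
```

step_arm(increments=[[[0,0,0.07,0,0,0,1]]])

```text
clock: 15.4
eef_pos: [615.6, 129.4, 377.4]
eef_rot: [3.141, 0.0, 2.287]
wrist_force: [-1.8, 3.7, 2.6]
finger_gap: 15.7
finger_force: 60.0
```

```bash
python3 -c "
from h import *
to((615.5,125,377.5))"
```

```text
pos [615.6 129.4 377.4] rot [3.141e+00 2.000e-04 2.287e+00] yaw 131.03 F [-1.8  3.7  2.6] M [1.14 0.64 0.26] gap 15.7 j6 -0.57
tool shift frac [-0.082 -0.076 -0.002] turn None
```

step_arm(increments=[[[0,0,0.07,0,0,0,1]]])

```text
clock: 15.5
eef_pos: [615.7, 129.4, 377.5]
eef_rot: [3.141, 0.0, 2.232]
wrist_force: [-1.6, 3.6, 2.8]
finger_gap: 16.0
finger_force: 60.0
```

```bash
python3 -c "
from h import *
to((615.5,125,377.5))"
```

```text
pos [615.7 129.4 377.5] rot [3.1408e+00 2.0000e-04 2.2319e+00] yaw 127.88 F [-1.6  3.6  2.8] M [1.22 0.63 0.24] gap 16.0 j6 -0.51
tool shift frac [-0.085 -0.071 -0.001] turn None
```

step_arm(increments=[[[0,0,0.07,0,0,0,1]]])

```text
clock: 15.6
eef_pos: [615.7, 129.4, 377.5]
eef_rot: [3.141, 0.0, 2.177]
wrist_force: [-0.1, 4.7, 2.0]
finger_gap: 15.6
finger_force: 60.0
```

```bash
python3 -c "
from h import *
to((615.5,125,377.5))"
```

```text
pos [615.7 129.4 377.5] rot [3.1407e+00 1.0000e-04 2.1770e+00] yaw 124.73 F [-0.1  4.7  2. ] M [1.23 0.59 0.22] gap 15.6 j6 -0.46
tool shift frac [-0.089 -0.067 -0.001] turn None
```

step_arm(increments=[[[0,0,0.07,0,0,0,1]]])

```text
clock: 15.7
eef_pos: [615.7, 129.4, 377.5]
eef_rot: [3.141, 0.0, 2.122]
wrist_force: [-2.0, 4.3, 1.9]
finger_gap: 15.8
finger_force: 60.0
```

```bash
python3 -c "
from h import *
to((615.5,125,377.5))"
```

```text
pos [615.7 129.4 377.5] rot [3.1406 0.     2.122 ] yaw 121.58 F [-2.   4.3  1.9] M [1.24 0.51 0.23] gap 15.8 j6 -0.4
tool shift frac [-0.092 -0.062 -0.001] turn None
```

step_arm(increments=[[[0,0,0.07,0,0,0,1]]])

```text
clock: 15.8
eef_pos: [615.7, 129.5, 377.4]
eef_rot: [3.141, -0.0, 2.067]
wrist_force: [-1.7, 4.0, 1.9]
finger_gap: 15.4
finger_force: 60.0
```

```bash
python3 -c "
from h import *
to((615.5,125,377.5))"
```

```text
pos [615.7 129.5 377.4] rot [ 3.1407 -0.      2.0671] yaw 118.43 F [-1.7  4.   1.9] M [1.28 0.43 0.23] gap 15.4 j6 -0.35
tool shift frac [-0.096 -0.057 -0.002] turn None
```

step_arm(increments=[[[0,0,0.07,0,0,0,1]]])

```text
clock: 15.9
eef_pos: [615.7, 129.5, 377.4]
eef_rot: [3.141, -0.0, 2.012]
wrist_force: [-1.5, 4.5, 2.8]
finger_gap: 15.7
finger_force: 60.0
```

```bash
python3 -c "
from h import *
to((615.5,125,377.5))"
```

```text
pos [615.7 129.5 377.4] rot [ 3.1405e+00 -1.0000e-04  2.0121e+00] yaw 115.28 F [-1.5  4.5  2.8] M [1.31 0.39 0.26] gap 15.7 j6 -0.29
tool shift frac [-0.1   -0.052 -0.002] turn None
```

step_arm(increments=[[[0,0,0.07,0,0,0,1]]])

```text
clock: 16.0
eef_pos: [615.7, 129.5, 377.5]
eef_rot: [3.14, -0.0, 1.957]
wrist_force: [-1.1, 4.0, 2.1]
finger_gap: 15.5
finger_force: 60.0
```

```bash
python3 -c "
from h import *
to((615.5,125,377.5))"
```

```text
pos [615.7 129.5 377.5] rot [ 3.1404e+00 -1.0000e-04  1.9571e+00] yaw 112.13 F [-1.1  4.   2.1] M [1.31 0.38 0.23] gap 15.5 j6 -0.24
tool shift frac [-0.102 -0.047 -0.001] turn None
```

step_arm(increments=[[[0,0,0.07,0,0,0,1]]])

```text
clock: 16.1
eef_pos: [615.7, 129.5, 377.5]
eef_rot: [3.14, -0.0, 1.902]
wrist_force: [-1.0, 4.5, 2.2]
finger_gap: 15.6
finger_force: 60.2
```

```bash
python3 -c "
from h import *
to((615.5,125,377.5))"
```

```text
pos [615.7 129.5 377.5] rot [ 3.1403e+00 -1.0000e-04  1.9023e+00] yaw 109.0 F [-1.   4.5  2.2] M [1.29 0.27 0.57] gap 15.6 j6 -0.18
tool shift frac [-0.105 -0.042 -0.001] turn None
```

step_arm(increments=[[[0,0,0.07,0,0,0,1]]])

```text
clock: 16.2
eef_pos: [615.7, 129.5, 377.5]
eef_rot: [3.14, -0.0, 1.848]
wrist_force: [-1.1, 5.3, 1.0]
finger_gap: 15.7
finger_force: 60.1
```

```bash
python3 -c "
from h import *
to((615.5,125,377.5))"
```

```text
pos [615.7 129.5 377.5] rot [ 3.1403e+00 -1.0000e-04  1.8476e+00] yaw 105.86 F [-1.1  5.3  1. ] M [1.36 0.2  0.61] gap 15.7 j6 -0.13
tool shift frac [-0.107 -0.036 -0.001] turn None
```

step_arm(increments=[[[0,0,0.07,0,0,0,1]]])

```text
clock: 16.3
eef_pos: [615.7, 129.5, 377.5]
eef_rot: [3.14, -0.0, 1.793]
wrist_force: [-0.6, 4.2, 1.6]
finger_gap: 15.4
finger_force: 60.2
```

```bash
python3 -c "
from h import *
to((615.5,125,377.5))"
```

```text
pos [615.7 129.5 377.5] rot [ 3.1402e+00 -1.0000e-04  1.7927e+00] yaw 102.71 F [-0.6  4.2  1.6] M [1.33 0.19 0.69] gap 15.4 j6 -0.07
tool shift frac [-0.109 -0.03  -0.001] turn None
```

step_arm(increments=[[[0,0,0.07,0,0,0,1]]])

```text
clock: 16.4
eef_pos: [615.7, 129.5, 377.5]
eef_rot: [3.14, -0.0, 1.738]
wrist_force: [0.2, 4.7, 1.1]
finger_gap: 15.4
finger_force: 60.2
```

```bash
python3 -c "
from h import *
to((615.5,125,377.5))"
```

```text
pos [615.7 129.5 377.5] rot [ 3.1401e+00 -2.0000e-04  1.7378e+00] yaw 99.57 F [0.2 4.7 1.1] M [1.29 0.13 0.72] gap 15.4 j6 -0.02
tool shift frac [-0.11  -0.024 -0.   ] turn None
```

Stiffness began at a yaw of about 1.93, so I'm about 0.19 rad past it. The target is about 0.35, which is another 9°.

step_arm(increments=[[[0,0,0.065,0,0,0,1],[0,0,0.065,0,0,0,1],[0,0,0.065,0,0,0,1],[0,0,0,0,0,0,1],[0,0,0,0,0,0,1]]])

```text
clock: 16.9
eef_pos: [615.7, 129.5, 377.4]
eef_rot: [3.14, -0.0, 1.586]
wrist_force: [2.3, 4.3, 1.0]
finger_gap: 15.6
finger_force: 60.1
```

```bash
python3 -c "
from h import *
to((616,129,377.5))"
```

```text
pos [615.7 129.5 377.4] rot [ 3.1402e+00 -4.0000e-04  1.5858e+00] yaw 90.86 F [2.3 4.3 1. ] M [ 1.48 -0.42  0.6 ] gap 15.6 j6 0.13
tool shift frac [-0.012  0.006 -0.001] turn None
```

Backing off about 7° into the free play, then drawing out.

step_arm(increments=[[[0,0,-0.08,0.012,0,0,1],[0,0,-0.08,0,0,0,1],[0,0,0,0,0,0,1],[0,0,0,0,0,-0.05,1],[0,0,0,0,0,-0.1,1]]])

```text
clock: 17.4
eef_pos: [615.7, 129.6, 382.7]
eef_rot: [-3.141, 0.001, 1.707]
wrist_force: [1.3, 0.8, -2.8]
finger_gap: 15.6
finger_force: 60.0
```

```bash
python3 -c "
from h import *
to((616,128.5,377.5))"
```

```text
pos [615.7 129.6 382.7] rot [-3.1406e+00  5.0000e-04  1.7066e+00] yaw 97.78 F [ 1.3  0.8 -2.8] M [ 0.17 -0.42  0.08] gap 15.6 j6 0.01
tool shift frac [-0.027  0.004  0.129] turn None
```

step_arm(increments=[[[0,0,0,0,0,-0.2,1],[0,0,0,0,0,-0.3,1],[0,0,0,0,0,-0.4,1],[0,0,0,0,0,-0.5,1],[0,0,0,0,0,-0.5,1]]])

```text
clock: 17.9
eef_pos: [615.4, 129.7, 461.0]
eef_rot: [3.142, 0.0, 1.707]
wrist_force: [-0.2, -0.3, -1.8]
finger_gap: 15.7
finger_force: 60.0
```

step_arm(increments=[[[0,0,0,0,0,-0.6,1],[0,0,0,0,0,-0.6,1],[0,0,0,0,0,0,1],[0,0,0,0,0,0,1]]])

```text
clock: 18.3
eef_pos: [615.4, 129.7, 507.0]
eef_rot: [-3.142, 0.0, 1.707]
wrist_force: [0.7, 0.0, -4.3]
finger_gap: 15.9
finger_force: 60.0
```

```bash
python3 -c "
from h import *
to((420,290,330),154)
c=cam('side','s5.png'); cv2.imwrite('pics/s5c.png',cv2.resize(c['frame'][80:300,180:400,::-1],None,fx=2.5,fy=2.5))"
```

```text
pos [615.4 129.7 507. ] rot [-3.1416e+00  2.0000e-04  1.7073e+00] yaw 97.82 F [ 0.7  0.  -4.3] M [-0.09  0.08 -0.02] gap 15.9 j6 0.01
tool shift frac [ 4.634 -4.295  4.426] turn -1.248
```

View pics/s5c.png

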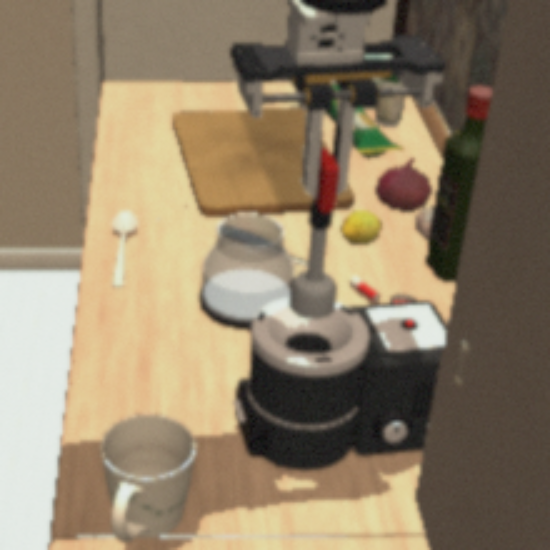

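The key is out and hanging upright. Taking it back to its original open spot at about (405,292).

step_arm(increments=[[[0,0,0,0.526,-0.518,0,1],[0,0,0,0.526,-0.518,0,1],[0,0,0,0.526,-0.518,0,1],[0,0,0,0.526,-0.518,0,1],[0,0,0,0.526,-0.518,0,1]]])

```text
clock: 18.85
eef_pos: [497.6, 220.5, 505.7]
eef_rot: [-3.139, 0.001, 1.707]
wrist_force: [1.1, -0.1, -2.0]
finger_gap: 15.7
finger_force: 60.0
```

step_arm(increments=[[[0,0,0,0.526,-0.518,0,1],[0,0,0,0.526,-0.518,0,1],[0,0,0,0.526,-0.518,0,1],[0,0,0,0.526,-0.518,0,1],[0,0,0,0,0,0,1]]])

```text
clock: 19.35
eef_pos: [403.1, 293.4, 506.3]
eef_rot: [-3.14, 0.0, 1.71]
wrist_force: [-0.2, -0.8, -2.0]
finger_gap: 15.9
finger_force: 60.0
```

step_arm(increments=[[[0,0,0,0,0,0.8,1],[0,0,0,0,0,0.9,1],[0,0,0,0,0,0.9,1],[0,0,0,0,0,0.8,1],[0,0,0,0,0,0.5,1]]])

```text
clock: 19.85
eef_pos: [404.9, 291.3, 347.8]
eef_rot: [-3.138, 0.002, 1.707]
wrist_force: [0.8, -0.1, -2.5]
finger_gap: 15.6
finger_force: 60.0
```

step_arm(increments=[[[0,0,0,0,0,0.2,1],[0,0,0,0,0,0,1],[0,0,0,0,0,0,1]]])

```text
clock: 20.15
eef_pos: [405.3, 291.9, 344.0]
eef_rot: [3.141, -0.0, 1.707]
wrist_force: [-0.6, -0.4, -1.5]
finger_gap: 15.8
finger_force: 60.0
```

```bash
python3 -c "
from h import *
to((405,292,328.5))"
```

```text
pos [405.3 291.9 344. ] rot [ 3.1407e+00 -3.0000e-04  1.7073e+00] yaw 97.82 F [-0.6 -0.4 -1.5] M [-0.05  0.08 -0.03] gap 15.8 j6 0.41
tool shift frac [ 0.003 -0.008  0.388] turn None
```

step_arm(increments=[[[0,0,0,0,0,0.15,1],[0,0,0,0,0,0.12,1],[0,0,0,0,0,0.06,1],[0,0,0,0,0,0,1]]])

```text
clock: 20.55
eef_pos: [405.0, 292.0, 329.8]
eef_rot: [-3.141, 0.0, 1.707]
wrist_force: [-0.3, -0.1, -2.4]
finger_gap: 15.6
finger_force: 60.0
```

step_arm(increments=[[[0,0,0,0,0,0.025,1],[0,0,0,0,0,0,1]]])

```text
clock: 20.75
eef_pos: [405.1, 292.0, 329.1]
eef_rot: [3.142, -0.0, 1.708]
wrist_force: [0.1, -1.0, -2.5]
finger_gap: 15.5
finger_force: 60.0
```

step_arm(increments=[[[0,0,0,0,0,0.025,1],[0,0,0,0,0,0,1]]])

```text
clock: 20.95
eef_pos: [405.1, 292.0, 328.4]
eef_rot: [3.141, -0.0, 1.707]
wrist_force: [0.2, -0.7, 1.8]
finger_gap: 15.9
finger_force: 60.0
```

step_arm(increments=[[[0,0,0,0,0,0.015,1],[0,0,0,0,0,0,1]]])

```text
clock: 21.15
eef_pos: [405.2, 292.0, 328.4]
eef_rot: [3.141, -0.001, 1.707]
wrist_force: [-2.2, -0.6, 9.4]
finger_gap: 15.9
finger_force: 60.0
```

Standing on the worktop. Releasing and rising.

step_arm(increments=[[[0,0,0,0,0,-0.01,0.4],[0,0,0,0,0,0,-0.2],[0,0,0,0,0,0,-1],[0,0,0,0,0,0,-1],[0,0,0,0,0,0,-1]]])

```text
clock: 21.65
eef_pos: [405.1, 292.0, 327.8]
eef_rot: [-3.141, 0.0, 1.707]
wrist_force: [-0.3, -0.2, 0.3]
finger_gap: 52.3
finger_force: 0.0
```

step_arm(increments=[[[0,0,0,0,0,0,-1],[0,0,0,0,0,0,-1],[0,0,0,0,0,-0.3,-1],[0,0,0,0,0,-0.8,-1],[0,0,0,0,0,-0.9,-1]]])

```text
clock: 22.15
eef_pos: [404.9, 291.9, 409.1]
eef_rot: [-3.14, 0.001, 1.707]
wrist_force: [-0.3, 0.5, 0.4]
finger_gap: 91.5
finger_force: 0.0
```

step_arm(increments=[[[0,0,0,0,0,-0.8,-1],[0,0,0,0,0,-0.3,-1],[0,0,0,0,0,0,-1],[0,0,0,0,0,0,-1]]])

```text
clock: 22.55
eef_pos: [405.0, 292.0, 450.6]
eef_rot: [-3.14, 0.001, 1.707]
wrist_force: [-0.8, -0.0, -0.8]
finger_gap: 94.0
finger_force: 0.0
```

```bash
python3 -c "
from h import *
to((405,292,328.5))
c=cam('side','s6.png'); W=c['W']; r=W[red(c)&(np.hypot(W[:,:,0]-405,W[:,:,1]-290)<40)]; print(r.mean(0),r.min(0),r.max(0))"
```

```text
pos [405.  292.  450.6] rot [-3.1402e+00  6.0000e-04  1.7075e+00] yaw 97.83 F [-0.8 -0.  -0.8] M [-0.09  0.06 -0.01] gap 94.0 j6 0.41
tool shift frac [1.000e-03 1.000e-03 3.053e+00] turn None
[407.21432969 273.84646613 158.20922156] [399.80009285 264.34971486 125.5071011 ] [412.22386729 299.22538324 172.06797121]
```

View pics/s6.png

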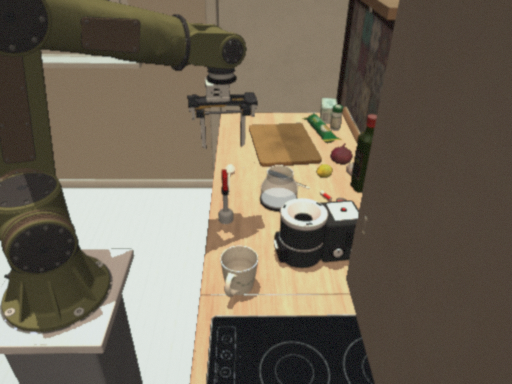

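The key stands upright at about (225,190). The gripper is clear above it, and the hopper, mug and spoon are where they were.

```bash
python3 -c "
from h import *
print(workorder.sign_off())"
```

```text
the job is handed in; nothing more can be done
None
```

I turned the nut about 0.35 rad (20°) past the point where it went stiff, judged from wrist yaw and moment. The key is drawn out and stands upright on the worktop clear of the grinder, and the job is handed in at about 23 s; no verdict came back.

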